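# Move the cover from the scrap controller housing to the rebuilt one

### The job

Flip open the red-balled toggle latch on the grey scrap housing and take off its white cover. Hook the cover's steel lip, centred and with the cover tilted, under the blue housing's ledge, then guide its other edge down without slamming until it lies flat and fully home, and flip the blue housing's latch shut over it. Leave the tools and other things on the bench where they are.

Things in the scene. Friction and masses are not known exactly. Their poses are not given: they have to be found in the camera images.
- donor: The scrap housing: grey open-topped box, 190 (x) x 120 (y) mm, fixed, turned only about z; origin centre of underside. Rim, on which the cover lies, 60 mm up and 16 mm wide. A steel ledge overhangs a slot at its -x end. At its +x end two stops, 10 mm tall, inner face x = 66 mm, with the latch between. Ledge to stops 139 mm, slot back to stops 151 mm: the cover goes in only tilted.
- unit: The rebuilt housing: blue, a green circuit board inside, fixed. Same shape, sizes and axes as donor. It starts without a cover and with its latch open.
- donor_slot (a point): Foot of the slot's back wall under the grey housing's ledge: (-85, 0, 60) mm in its frame. Slot: floor z 60, roof (ledge's underside) z 71, 12 mm deep in x, open to the sides; ledge x -95 to -73, z 71 to 77 mm, 120 mm wide.
- unit_slot (a point): Foot of the slot's back wall under the blue housing's ledge: (-85, 0, 60) mm in its frame. Slot: floor z 60, roof (ledge's underside) z 71, 12 mm deep in x, open to the sides; ledge x -95 to -73, z 71 to 77 mm, 120 mm wide.
- donor_latch (a joint): Toggle latch of the grey housing, rad, closed at the start. 0 = closed: toe level over the cover's edge, red ball leaning 0.45 rad from upright to the housing's -x. 1.5 = open: toe up, ball leaning 1.05 rad to +x. Over-centre: pushed at ball or rod past upright (0.45) it falls by its own weight to the other end and stays there; 3 N at the ball is enough.
- unit_latch (a joint): Toggle latch of the blue housing, rad, open at the start. 0 = closed: toe level over the cover's edge, red ball leaning 0.45 rad from upright to the housing's -x. 1.5 = open: toe up, ball leaning 1.05 rad to +x. Over-centre: pushed at ball or rod past upright (0.45) it falls by its own weight to the other end and stays there; 3 N at the ball is enough.
- donor_pivot (a point): Pivot of the grey housing's latch: (80, 0, 72) mm in its frame; the hinge runs along the housing's y. The flat steel toe, 22 mm wide, reaches 36 mm from it; when closed it lies 1 mm above the cover, pointing to -x.
- unit_pivot (a point): Pivot of the blue housing's latch: (80, 0, 72) mm in its frame; the hinge runs along the housing's y. The flat steel toe, 22 mm wide, reaches 36 mm from it; when closed it lies 1 mm above the cover, pointing to -x.
- donor_ball (a point): Centre of the red ball (26 mm wide) of the grey housing's latch, on a rod 10 mm thick, 70 mm from the pivot.
- unit_ball (a point): Centre of the red ball (26 mm wide) of the blue housing's latch, on a rod 10 mm thick, 70 mm from the pivot.
- cover: White plate 146 (x, with lip) x 106 (y) x 4 mm, about 0.2 kg; origin centre of underside, z up. Its -x end is the steel lip. Orange grasp rib in the middle: 14 (x) x 64 (y) mm, z 4 to 34 mm. Starts home on the grey housing, origin about (-10, 0, 60) mm in its frame, axes parallel, 2 mm play to the slot's back, 3 mm to the stops. Home on the blue one is the same.
- cover_lip (a point): Middle of the end of the cover's steel lip (12 mm long, 80 mm wide, 4 mm thick): (-73, 0, 2) mm in the cover's frame. Home: (-83, 0, 62) mm in the housing's frame. To unhook: swing the free edge up about the lip by 0.3 to 0.4 rad, draw the cover some 25 mm to the housing's +x, then lift; to hook, the reverse.
- cover_edge (a point): Middle of the cover's free edge: (73, 0, 2) mm in the cover's frame.
- screwdriver: Bystander, leave alone: yellow-handled screwdriver, 190 mm, lying between the two housings. Origin centre of underside.
- wrench: Bystander, leave alone: steel wrench, 180 mm, lying at the back. Origin centre of underside.
- mallet: Bystander, leave alone: hammer, 260 mm, lying on the right. Origin centre of underside.
- oil: Bystander, leave alone: green bottle, 52 mm wide and 150 mm tall, at the back. Origin centre of underside.
- grease: Bystander, leave alone: blue jar with white cap, 72 mm wide and 75 mm tall, at the back. Origin centre of underside.
- hub: Bystander, leave alone: aluminium wheel hub, 60 mm wide and 100 mm tall, standing on the right. Origin centre of underside.
- tray: Bystander, leave alone: low steel tray 120 x 160 x 30 mm on the left. Origin centre of underside.

How it is judged:
By the outcome, as a careful person would: the job done as asked, in the order asked, and still so for the second after the job is handed in, with the robot touching nothing.
It also fails if it takes over 64 s, if anything falls off the work surface, if the arm or the gripper's body presses on something with over 40 N, if the wrist force passes 120 N, or if a joint passes its speed limit or range.

### The arm

A 6-joint arm with a two-finger parallel gripper is mounted at the origin on the work surface. World frame = base frame: x ahead of the robot, y to its left, z up, the work surface at z = 0. Lengths are in m, angles in rad, forces in N, time in s.
With the tool pointing down it reaches from about 0.375 to 0.9 m from the base axis. Payload 3.1 kg.
Tool frame: the origin (TCP) lies where the fingers leave the gripper's body, on its centre line; the fingertips stand 70 mm ahead of it and the grasp point (between the pads) lies 51 mm ahead of it (robot.tip_reach is the distance from the TCP to the fingertips, in m); z points along the fingers, y is the line along which they close (so a half turn about z gives the same grasp; the last joint's range is limited). The gripper opens to 87 mm and grips with 3 to 60 N. Pads are 19 mm wide; open, the fingers measure 117 mm over their backs; the gripper's body (75 mm by 190 mm) begins 51 mm behind the grasp point.
Start: joints at [1.028, 0.527, 1.433, -0, 1.181, -0.178], TCP at [0.222, 0.584, 0.292] pointing down, gripper open.
Joint ranges: [-3.08, 3.08], [-0.75, 2.2], [0.22, 2.44], [-1.43, 4.57], [0, 2.65], [-2.85, 2.85]. Speed limits (rad/s): [2.79, 2.79, 3.14, 3.14, 3.14, 3.14].

### API

Orientations are given as a unit quaternion [x, y, z, w].
In Python, from rig import robot gives the robot as it stands.
- The arm moves only by the tool carry_out, never from a script. Its argument "rows" is a list that holds one entry, the list of rows, each a list of 6 numbers: the shift along the tool's x, y, z in mm, then the turn, a rotation vector about the tool's x, y, z in units of 8 degrees (1.0 is 8 degrees). A call has 1 to 20 rows; each row is the pose to reach, as a shift and turn from the pose commanded when the call began, along the tool's axes at that moment; what a row does not reach only later rows make up. A row lasts 1/10 s, in which the tool goes at most 50 mm and 8.59 degrees, less where a joint would pass 70% of its speed; a pose out of reach is approached as far as the arm can. A call with a gripper value outside its range is refused whole. "fingers" is the opening, from 0 (shut) to 1 (fully open), set as the call begins (left out, the last holds). The fingers move at their own pace and stop on an object; "grip_force" is the grip in N (left out, the last holds). Time passes only in rows, so rows that repeat a pose let the fingers close. It gives the time, the measured TCP pose, the force and the opening at its end, in the units of the state.
- robot.get_obs(): the state, without advancing time (a new reading comes with each control period).
- robot.camera(name): name is "scene" or "top" or "wrist"; returns a dict with "color" (420x560x3 uint8, red, green, blue), "depth" (420x560 float32, m along the optical axis (not along the pixel's ray), 0 where there is no reading), "K" (3x3 intrinsics, pixels), "camera_from_world" (4x4, takes a point from world to camera coordinates). Camera axes: x right, y down, z forward; pixel columns grow to the right and rows downward; lengths in m; the calibration is good to about 2 mm. A picture is of the moment at which its call begins.
- robot.hand_in(): hands the job in, once; it reports no verdict.
The state is a dict: "time": time; "q": joint angles; "joint_velocities": joint speeds; "joint_torque": joint torques, N m; "position": TCP position; "tool_rot": TCP orientation; "ft_force": force on the tool from outside, world axes, zero at the start; "moment": the same for the moment, N m; "grip_width": finger opening in m.
Only numpy, scipy, OpenCV 4.12 (cv2) and the standard library are available. Lean on these libraries where they do the work, as an engineer would, in place of code of your own. Each camera call takes 0.05 s, during which the arm holds its last target. There are 200 camera calls.

## Working session

There is one attempt and no reset: what is moved stays moved. The work goes in short steps, Python scripts to look and compute and a tool call to move; the robot and the scene stay as the last step left them, time stands still between calls to the robot, and variables do not carry over. Pictures are saved under pics/ and viewed, on a budget of 10 in all, crops included, one or two more only if the job needs it, and the job is handed in when it is done.

Besides the shell and the picture viewer there is one more tool, called after "Emit:" as a command line: name --argument value ..., lists and objects as JSON in quotes. carry_out: Moves the arm, as the interface text tells. Its arguments: {"type":"object","properties":{"rows":{"type":"array"},"fingers":{"type":"number"},"grip_force":{"type":"number"}},"required":["rows"]}

```bash
ls; mkdir -p pics; python3 - <<'E'
from rig import robot
import cv2,numpy as np,pickle
for n in("scene","top"):
    c=robot.camera(n); cv2.imwrite(f"pics/{n}0.png",c["color"][:,:,::-1]); pickle.dump(c,open(f"{n}0.pkl","wb"))
    print(n,c["K"].tolist(),np.round(c["camera_from_world"],3).tolist())
print(robot.get_obs())
E
```

```text
pics
scene [[384.4364578155499, 0.0, 281.99435469104196], [0.0, 384.4364578155499, 209.26651646151092], [0.0, 0.0, 1.0]] [[0.288, 0.958, 0.008, -0.169], [0.725, -0.212, -0.656, -0.358], [-0.626, 0.194, -0.755, 1.444], [0.0, 0.0, 0.0, 1.0]]
top [[454.9032605537365, 0.0, 284.97411712688285], [0.0, 454.9032605537365, 200.873339827027], [0.0, 0.0, 1.0]] [[-0.026, -0.999, -0.029, 0.034], [-0.983, 0.031, -0.182, 0.6], [0.182, 0.024, -0.983, 1.353], [0.0, 0.0, 0.0, 1.0]]
{'time': 0.1, 'q': array([ 1.02849858e+00,  5.28410095e-01,  1.43376527e+00, -4.25681543e-05,
        1.18141595e+00, -1.78521305e-01]), 'joint_velocities': array([-0.00150975, -0.00449858, -0.00297669, -0.00103073,  0.00097815,
       -0.00011689]), 'joint_torque': array([-1.40581749e-03, -4.40985167e+01, -1.77149498e+01,  6.34718989e-02,
        5.33735566e-02, -6.14498413e-05]), 'position': array([0.22209676, 0.58364462, 0.29134952]), 'tool_rot': array([ 1.80878911e-01,  9.83504865e-01, -9.42066471e-04, -3.34002881e-04]), 'ft_force': array([-0.7999919 ,  0.27546   , -0.85914209]), 'moment': array([-0.01093401,  0.05344443, -0.01061647]), 'grip_width': 0.08732093495825786}
```

View pics/scene0.png

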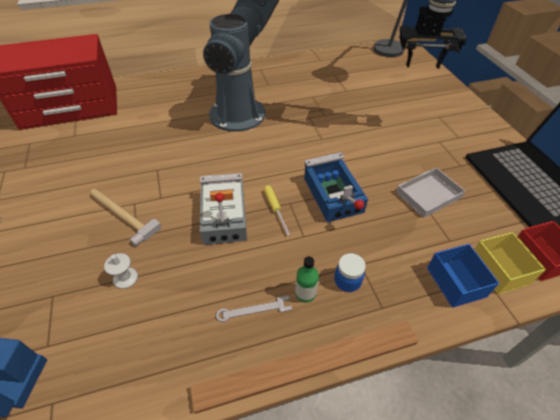

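View pics/top0.png

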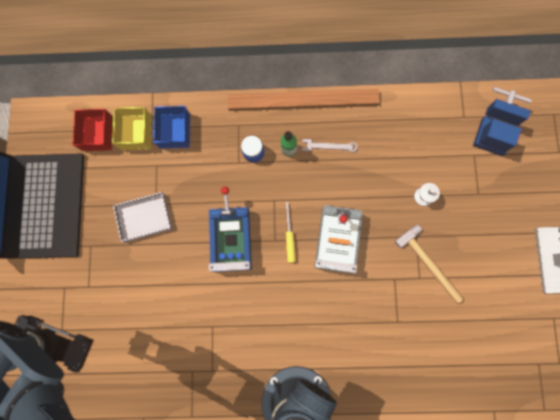

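The scene shows the grey housing at scene (222,208) / top (340,240), and the blue one at scene (335,187) / top (230,238). Both have their ledges towards the robot. The donor ball is at top (343,218) and the unit ball at top (225,190). Next comes a coarse pose from depth, then closer wrist views.

```bash
cat > h.py <<'E'
import numpy as np,cv2
from scipy.spatial.transform import Rotation as R
def cloud(c):
    d=c["depth"];K=c["K"];T=np.linalg.inv(c["camera_from_world"])
    v,u=np.indices(d.shape)
    p=np.stack([(u-K[0,2])*d/K[0,0],(v-K[1,2])*d/K[1,1],d],-1)
    return p@T[:3,:3].T+T[:3,3], d>0
def on_plane(c,u,v,z):
    K=c["K"];T=np.linalg.inv(c["camera_from_world"])
    r=T[:3,:3]@np.array([(u-K[0,2])/K[0,0],(v-K[1,2])/K[1,1],1]);o=T[:3,3]
    return o+r*(z-o[2])/r[2]
def proj(c,P):
    T=c["camera_from_world"];q=np.atleast_2d(P)@T[:3,:3].T+T[:3,3]
    q=q@c["K"].T;return q[:,:2]/q[:,2:]
E
python3 - <<'E'
import pickle
from h import *
c=pickle.load(open("top0.pkl","rb"));P,ok=cloud(c)
print("bench z",np.median(P[280:300,330:350,2]))
for n,(u0,u1,v0,v1) in dict(donor=(305,375,195,280),unit=(200,258,180,280)).items():
    q=P[v0:v1,u0:u1][ok[v0:v1,u0:u1]]
    for lo,hi in((.045,.09),(.070,.084)):
        s=q[(q[:,2]>lo)&(q[:,2]<hi)]
        print(n,lo,len(s),np.round(s[:,:2].mean(0),4),cv2.minAreaRect((s[:,:2]*1000).astype(np.float32)))
    s=q[q[:,2]>.09];print("high",len(s),s.mean(0) if len(s) else 0,s.max(0) if len(s) else 0)
s=pickle.load(open("scene0.pkl","rb"))
I=np.vstack([cv2.resize(c["color"][180:280,190:380],None,fx=4,fy=4,interpolation=cv2.INTER_CUBIC)])
cv2.imwrite("pics/topcrop.png",I[:,:,::-1])
E
```

```text
bench z -0.00017096607401700936
donor 0.045 2336 [ 0.4777 -0.1407] ((481.5133361816406, -141.89292907714844), (120.43069458007812, 190.53558349609375), 80.18970489501953)
donor 0.07 469 [ 0.4443 -0.1362] ((477.85400390625, -140.4265899658203), (119.91443634033203, 183.34530639648438), 80.88643646240234)
high 166 [ 0.49576835 -0.14381725  0.11301142] [ 0.55483934 -0.10830755  0.15154356]
unit 0.045 1289 [0.4911 0.1924] ((497.9045715332031, 193.1858673095703), (205.19100952148438, 121.45648193359375), 1.8267093896865845)
unit 0.07 391 [0.443  0.1904] ((489.53070068359375, 191.67921447753906), (188.13612365722656, 118.08145904541016), 1.6052241325378418)
high 114 [0.60908759 0.1951874  0.10811996] [0.64198799 0.20942357 0.12307567]
```

View pics/topcrop.png

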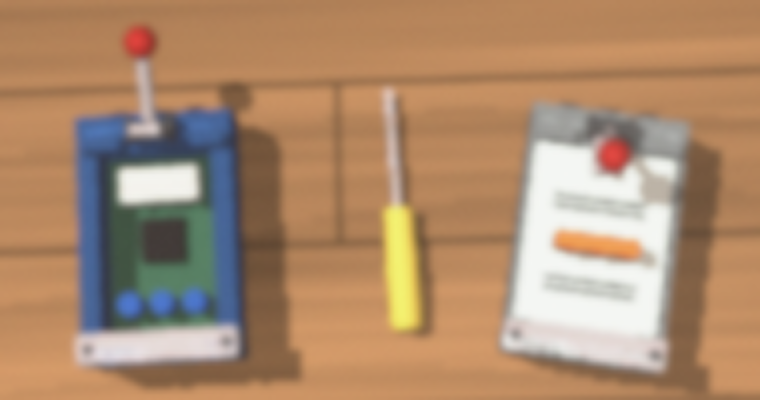

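The crop shows both ledges at the bottom, with the donor turned about -10° and the unit about 2°. The depth rectangle for the donor is 120.4 x 190.5 mm, which matches its given size. Next I refine the unit's pose and work out the first approach.

```bash
cat >> h.py <<'E'
H={}  # housing: x,y,yaw(rad)
import json,os
if os.path.exists("H.json"): H=json.load(open("H.json"))
def hT(n):
    x,y,a=H[n];T=np.eye(4);T[:3,:3]=R.from_euler("z",a).as_matrix();T[:3,3]=[x,y,0];return T
def tcp(n,p,tilt=0.,flip=0):
    """TCP pose in world: p (mm, housing frame) is the TCP; tilt raises +x end; tool y = housing +x"""
    T=np.eye(4);B=np.array([[0,1,0],[1,0,0],[0,0,-1.]])  # cols tool x=hy,y=hx,z=-hz
    T[:3,:3]=R.from_euler("y",-tilt).as_matrix()@B;T[:3,3]=np.array(p)/1000
    return hT(n)@T
def cover_tcp(n,lip,tilt,g):
    """lip: (x,z) mm of lip's lower end edge; g: TCP in cover frame (x,y,z mm)"""
    Q=R.from_euler("y",-tilt).as_matrix()
    p=np.array([lip[0],0,lip[1]])+Q@(np.array(g)-[-73,0,0])
    return tcp(n,p,tilt)
def cur(o):
    T=np.eye(4);T[:3,:3]=R.from_quat(o["tool_rot"]).as_matrix();T[:3,3]=o["position"];return T
def row(T0,T):
    D=np.linalg.inv(T0)@T
    return np.round(np.r_[D[:3,3]*1000,np.degrees(R.from_matrix(D[:3,:3]).as_rotvec())/8],2).tolist()
E
python3 - <<'E'
import pickle
from h import *
import h
c=pickle.load(open("top0.pkl","rb"));P,ok=cloud(c)
out={}
for n,(u0,u1,v0,v1) in dict(donor=(305,375,195,280),unit=(200,258,190,280)).items():
    q=P[v0:v1,u0:u1][ok[v0:v1,u0:u1]]
    s=q[(q[:,2]>.045)&(q[:,2]<.0665)];r=cv2.minAreaRect((s[:,:2]*1000).astype(np.float32));print(n,"body",r)
    s=q[(q[:,2]>.073)&(q[:,2]<.081)&(q[:,0]<.425)];r=cv2.minAreaRect((s[:,:2]*1000).astype(np.float32));print(n,"ledge",r)
    a=np.radians(r[2]-90 if r[2]>45 else r[2]); C=np.array(r[0])+84*np.array([np.cos(a),np.sin(a)]);print("centre from ledge",C,np.degrees(a))
E
python3 - <<'E'
import json
json.dump(dict(donor=[.4815,-.1415,-.171],unit=[.4935,.193,.030]),open("H.json","w"))
E
python3 - <<'E'
from rig import robot
from h import *
T0=cur(robot.get_obs())
print(row(T0,tcp("donor",[-5,0,250])),row(T0,tcp("donor",[3,0,195])))
E
```

```text
donor body ((481.54498291015625, -141.89715576171875), (120.42821502685547, 190.47177124023438), 80.18970489501953)
donor ledge ((398.68768310546875, -127.74729919433594), (119.9434585571289, 21.773935317993164), 80.66246032714844)
centre from ledge [ 481.57465146 -141.37632988] -9.337539672851562
unit body ((490.57061767578125, 192.95196533203125), (190.51565551757812, 121.45648193359375), 1.8267093896865845)
unit ledge ((406.6961364746094, 189.34800720214844), (21.843555450439453, 118.19591522216797), 2.0026066303253174)
centre from ledge [490.64483249 192.28338411] 2.0026066303253174
[-495.54, -586.28, 42.35, -0.01, 0.01, 9.87] [-503.4, -584.64, 97.34, -0.01, 0.01, 9.87]
```

```bash
echo '{"donor":[0.4815,-0.1416,-0.168],"unit":[0.4906,0.1925,0.0335]}' > H.json
```

Emit:
carry_out --rows '[[[-495,-586,42,0,0,9.85],[-495,-586,42,0,0,9.85],[-495,-586,42,0,0,9.85],[-495,-586,42,0,0,9.85],[-495,-586,42,0,0,9.85],[-495,-586,42,0,0,9.85],[-495,-586,42,0,0,9.85],[-495,-586,42,0,0,9.85],[-495,-586,42,0,0,9.85],[-495,-586,42,0,0,9.85],[-495,-586,42,0,0,9.85],[-495,-586,42,0,0,9.85],[-495,-586,42,0,0,9.85],[-495,-586,42,0,0,9.85],[-495,-586,42,0,0,9.85],[-495,-586,42,0,0,9.85],[-495,-586,42,0,0,9.85],[-495,-586,42,0,0,9.85]]]' --fingers 0 --grip_force 30

```text
time: 1.9
position: [0.4754, -0.1388, 0.2497]
tool_rot: [0.764, 0.645, -0.0, -0.001]
ft_force: [-0.4, -0.4, 0.0]
grip_width: 0.0002
```

```bash
python3 - <<'E'
from rig import robot
from h import *
c=robot.camera("wrist");o=robot.get_obs();T0=cur(o)
print(o["time"],o["position"],o["q"],o["ft_force"],row(T0,tcp("donor",[-5,0,250])))
pts=np.array([[-73,-60,77],[-73,60,77],[-95,60,77],[-95,-60,77],[49.5,0,135],[-17,-32,94],[-17,32,94],[-3,32,94],[-3,-32,94],[63,-53,64],[63,53,64],[95,-60,60],[95,60,60]])/1000
T=hT("donor");I=c["color"][:,:,::-1].copy()
for p in proj(c,pts@T[:3,:3].T+T[:3,3]): cv2.drawMarker(I,tuple(int(round(x)) for x in p),(0,255,0),0,8)
cv2.imwrite("pics/w1.png",I)
print("push start",row(T0,tcp("donor",[3,0,195])))
E
```

```text
1.95 [ 0.47525388 -0.13808442  0.24983597] [-5.09170162e-01  4.16770944e-01  1.79740713e+00  5.05371451e-04
  9.30341029e-01 -3.41867778e-01] [-1.63240227 -0.24202622 -0.0166574 ] [-2.42, 1.74, -0.17, -0.02, -0.01, 0.0]
push start [-2.5, 9.89, 54.81, -0.02, -0.01, 0.0]
```

View pics/w1.png

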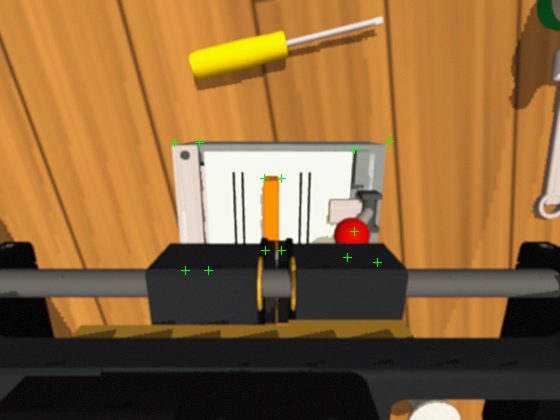

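The wrist image has my model marks within about 2 px of the ledge corners, rib end, and ball at (353,231). That confirms the donor pose. Now I flip its latch.

Emit:
carry_out --rows '[[[-2.5,10,30,0,0,0],[-2.5,10,55,0,0,0],[-2.5,14,55,0,0,0],[-2.5,20,55,0,0,0],[-2.5,26,55,0,0,0],[-2.5,32,55,0,0,0],[-2.5,38,55,0,0,0],[-2.5,44,55,0,0,0],[-2.5,50,55,0,0,0],[-2.5,56,55,0,0,0],[-2.5,62,55,0,0,0],[-2.5,68,55,0,0,0],[-2.5,74,55,0,0,0],[-2.5,78,55,0,0,0],[-2.5,78,55,0,0,0],[-2.5,40,40,0,0,0],[-2.5,-4,20,0,0,0],[-2.5,-4,0,0,0,0],[-2.5,-4,0,0,0,0]]]'

```text
time: 3.85
position: [0.472, -0.1416, 0.2523]
tool_rot: [0.764, 0.645, 0.001, 0.002]
ft_force: [0.7, 0.5, 0.4]
grip_width: 0.0002
```

```bash
python3 - <<'E'
from rig import robot
from h import *
c=robot.camera("top");o=robot.get_obs();T0=cur(o)
P,ok=cloud(c);q=(P[ok]-hT("donor")[:3,3])@hT("donor")[:3,:3]*1000
m=(abs(q[:,1])<20)&(q[:,0]>100)&(q[:,0]<165)&(q[:,2]>70)&(q[:,2]<130);print("ball at?",m.sum(),q[m].mean(0) if m.any() else 0)
print(o["time"],o["position"],o["ft_force"])
g=cover_tcp("donor",(-83,60),0,[0,0,77])
print("above",row(T0,tcp("donor",[-10,0,165])),"grasp",row(T0,g))
E
```

```text
ball at? 59 [ 1.38422142e+02 -1.19901677e-01  1.15391753e+02]
3.9 [ 0.4727533  -0.14200305  0.25151287] [-0.0357096  -0.92205593 -0.00240149]
above [1.99, -1.8, 86.5, 0.03, 0.01, -0.0] grasp [2.03, -1.92, 114.5, 0.03, 0.01, -0.0]
```

Latch is open: the ball centre reads about (138, 0) mm in the donor frame. Now I grasp the rib.

Emit:
carry_out --rows '[[[2,-2,30,0,0,0],[2,-2,60,0,0,0],[2,-2,90,0,0,0],[2,-2,105,0,0,0],[2,-2,114,0,0,0],[2,-2,114,0,0,0],[2,-2,114,0,0,0]]]' --fingers 0.5

```text
time: 4.6
position: [0.471, -0.1394, 0.1359]
tool_rot: [0.764, 0.645, 0.0, 0.0]
ft_force: [0.7, -0.5, -0.1]
grip_width: 0.0414
```

Emit:
carry_out --rows '[[[0,0,0,0,0,0],[0,0,0,0,0,0],[0,0,0,0,0,0],[0,0,0,0,0,0],[0,0,0,0,0,0],[0,0,0,0,0,0]]]' --fingers 0 --grip_force 40

```text
time: 5.2
position: [0.4705, -0.1392, 0.1364]
tool_rot: [0.764, 0.645, 0.0, 0.0]
ft_force: [0.3, -0.1, 1.4]
grip_width: 0.0135
```

```bash
python3 - <<'E'
from rig import robot
from h import *
o=robot.get_obs();T0=cur(o)
t=(np.linalg.inv(hT("donor"))@T0);print(o["time"],o["ft_force"],o["grip_width"],"tcp in donor",t[:3,3]*1000,R.from_matrix(t[:3,:3]).as_rotvec())
g=t[:3,3]*1000-[-10,0,60]; g[1]=0;T0=cover_tcp("donor",(-83,60),0,g); print(g)
for lip,a in [((-83,60),x) for x in(.05,.1,.15,.2,.25,.3,.35,.4)]+[((-83,61),.4),((-78,61),.4),((-72,61),.4),((-65,62),.4),((-60,62),.4),((-60,90),.4),((-60,120),.4)]:
    print(lip,a,row(T0,cover_tcp("donor",lip,a,g)))
E
```

```text
5.2 [ 0.33996607 -0.1051833   1.43725854] 0.013489235283303334 tcp in donor [-11.23553492   0.5203402  136.40657906] [2.22173977e+00 2.22075094e+00 2.71445524e-04]
[-1.23553492  0.         76.40657906]
(-83, 60) 0.05 [0.0, -3.91, -3.49, -0.36, -0.0, -0.0]
(-83, 60) 0.1 [0.0, -7.99, -6.78, -0.72, -0.0, 0.0]
(-83, 60) 0.15 [0.0, -12.22, -9.87, -1.07, -0.0, 0.0]
(-83, 60) 0.2 [-0.0, -16.61, -12.73, -1.43, -0.0, 0.0]
(-83, 60) 0.25 [0.0, -21.13, -15.38, -1.79, -0.0, -0.0]
(-83, 60) 0.3 [-0.0, -25.78, -17.8, -2.15, 0.0, 0.0]
(-83, 60) 0.35 [-0.0, -30.55, -19.98, -2.51, -0.0, -0.0]
(-83, 60) 0.4 [0.0, -35.42, -21.91, -2.86, 0.0, 0.0]
(-83, 61) 0.4 [0.0, -35.42, -22.91, -2.86, 0.0, 0.0]
(-78, 61) 0.4 [-0.0, -30.42, -22.91, -2.86, 0.0, 0.0]
(-72, 61) 0.4 [0.0, -24.42, -22.91, -2.86, 0.0, 0.0]
(-65, 62) 0.4 [-0.0, -17.42, -23.91, -2.86, 0.0, 0.0]
(-60, 62) 0.4 [0.0, -12.42, -23.91, -2.86, 0.0, 0.0]
(-60, 90) 0.4 [0.0, -12.42, -51.91, -2.86, 0.0, 0.0]
(-60, 120) 0.4 [0.0, -12.42, -81.91, -2.86, 0.0, 0.0]
```

Emit:
carry_out --rows '[[[0,-3.5,-4.5,-0.36,0,0],[0,-7.5,-8,-0.72,0,0],[0,-11.5,-11,-1.07,0,0],[0,-16,-14,-1.43,0,0],[0,-20.5,-16.7,-1.79,0,0],[0,-25,-19.2,-2.15,0,0],[0,-29.5,-21.4,-2.51,0,0],[0,-34.4,-23.4,-2.86,0,0],[0,-34.4,-23.4,-2.86,0,0],[0,-34.4,-23.4,-2.86,0,0]]]'

```text
time: 6.2
position: [0.4359, -0.1333, 0.1595]
tool_rot: [0.749, 0.632, 0.128, 0.152]
ft_force: [0.8, -0.3, -1.2]
grip_width: 0.0135
```

```bash
python3 - <<'E'
from rig import robot
from h import *
o=robot.get_obs();T0=cur(o)
t=(np.linalg.inv(hT("donor"))@T0);print(o["time"],o["ft_force"],o["moment"],o["grip_width"],"tcp in donor",t[:3,3]*1000,(R.from_matrix(t[:3,:3]).as_euler("xyz")))
c=robot.camera("scene");cv2.imwrite("pics/s1.png",cv2.resize(c["color"][130:270,150:400,::-1],None,fx=3,fy=3,interpolation=2))
D=T0[:3,:3].T@hT("donor")[:3,:3]
print("donor x in tool",D[:,0],"up",D[:,2])
E
```

```text
6.2 [ 0.76229231 -0.26653624 -1.19672464] [-0.0401936   0.39870831 -0.01163872] 0.013475756519272084 tcp in donor [-46.30037634   0.54191591 159.53957649] [2.74244744e+00 9.08205353e-06 1.56976975e+00]
donor x in tool [0.00102658 0.92139305 0.38863068] up [-9.08205353e-06  3.88630889e-01 -9.21393527e-01]
```

View pics/s1.png

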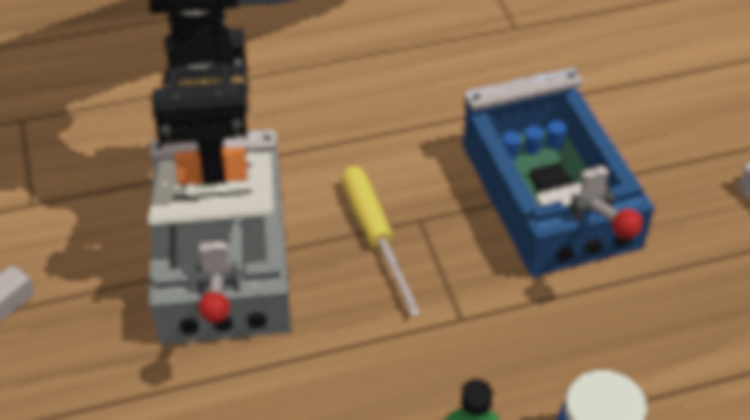

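The view shows the cover tilted and firmly held, its free edge up and both donor parts clear. Next I draw it out and lift.

Emit:
carry_out --rows '[[[0,3.7,1.6,0,0,0],[0,7.4,3.1,0,0,0],[0,11,4.7,0,0,0],[0,14.7,6.2,0,0,0],[0,18.4,7.8,0,0,0],[0,22.1,9.3,0,0,0],[0,22.1,9.3,0,0,0],[0,24,4.7,0,0,0],[0,30,-9,0,0,0],[0,38,-28,0,0,0],[0,48,-52,0,0,0],[0,57,-74,0,0,0],[0,57,-74,0,0,0]]]'

```text
time: 7.55
position: [0.4608, -0.138, 0.2527]
tool_rot: [0.748, 0.632, 0.129, 0.155]
ft_force: [0.4, -0.7, -2.3]
grip_width: 0.0137
```

```bash
python3 - <<'E'
from rig import robot
from h import *
o=robot.get_obs();T0=cur(o)
t=(np.linalg.inv(hT("donor"))@T0);print(o["time"],o["ft_force"],o["moment"],o["grip_width"],"tcp in donor",t[:3,3]*1000)
for g in([0,0,76.4],):
  for lip in((-60,151),(-60,90),(-60,64)): print(lip,row(T0,cover_tcp("unit",lip,.4,g)))
E
```

```text
7.55 [ 0.4319516  -0.69113377 -2.3290087 ] [-0.01282254  0.38692453 -0.00786362] 0.01374136221567289 tcp in donor [-2.09690041e+01  7.52192235e-02  2.52662132e+02]
(-60, 151) [326.35, -44.78, -17.17, 0.03, 0.59, -1.32]
(-60, 90) [326.54, -68.8, 38.9, 0.03, 0.59, -1.32]
(-60, 64) [326.62, -79.04, 62.8, 0.03, 0.59, -1.32]
```

Emit:
carry_out --rows '[[[40,-5,-2,0,0.07,-0.16],[80,-11,-4,0,0.15,-0.33],[120,-16,-6,0,0.22,-0.5],[160,-22,-8,0,0.3,-0.66],[200,-28,-10,0,0.37,-0.83],[240,-33,-12,0,0.44,-1.0],[280,-39,-15,0,0.52,-1.16],[310,-43,-16,0,0.57,-1.27],[326.4,-44.8,-17.2,0.03,0.59,-1.32],[326.4,-44.8,-17.2,0.03,0.59,-1.32],[326.4,-44.8,-17.2,0.03,0.59,-1.32],[326.4,-44.8,-17.2,0.03,0.59,-1.32]]]'

```text
time: 8.75
position: [0.4667, 0.1916, 0.2476]
tool_rot: [0.682, 0.704, 0.142, 0.134]
ft_force: [-0.6, 0.1, -1.8]
grip_width: 0.0137
```

```bash
python3 - <<'E'
from rig import robot
from h import *
o=robot.get_obs();T0=cur(o)
t=(np.linalg.inv(hT("unit"))@T0);print(o["time"],o["ft_force"],o["grip_width"],"tcp in unit",t[:3,3]*1000,R.from_matrix(t[:3,:3]).as_euler("xyz"))
for n in("top","scene"):
    c=robot.camera(n)
    P,ok=cloud(c);col=c["color"].astype(int)
    q=((P-hT("unit")[:3,3])@hT("unit")[:3,:3])*1000
    T=np.linalg.inv(hT("unit"));Tc=T@T0
    # points in nominal cover frame
    g=np.array([0,0,76.4]);Q=R.from_euler("y",-.4).as_matrix()
    cv=(q-(Tc[:3,3]*1000))@Q+g
    m=ok&(col.min(-1)>130)&(abs(cv[...,2]-3)<15)&(abs(cv[...,0])<90)&(abs(cv[...,1])<70)
    s=cv[m];print(n,m.sum(),"ext",np.percentile(s,[0,2,50,98,100],axis=0).round(1).tolist())
    A=np.c_[s[:,:2],np.ones(len(s))];print("plane",np.linalg.lstsq(A,s[:,2],rcond=None)[0])
    # visible full-width part only
    k=s[s[:,0]>15];print(cv2.minAreaRect(k[:,:2].astype(np.float32)))
    if n=="scene":
        cv2.imwrite("pics/s2.png",cv2.resize(c["color"][90:230,240:440,::-1],None,fx=4,fy=4,interpolation=2))
E
```

```text
8.75 [-0.58465244  0.11832902 -1.80314281] 0.01369725583189093 tcp in unit [-2.39130771e+01 -1.11023613e-01  2.47580166e+02] [ 2.7483056  -0.00427573  1.56980169]
top 584 ext [[-70.3, -53.8, -5.8], [-63.7, -53.1, -2.5], [22.3, -37.0, 3.0], [72.9, 34.4, 7.9], [74.9, 40.0, 9.6]]
plane [ 6.45229626e-04 -1.17983619e-04  3.03671835e+00]
((45.09580612182617, -6.828502655029297), (93.5289077758789, 59.377708435058594), 89.70658111572266)
scene 437 ext [[-71.2, -56.5, -2.9], [-56.9, -55.5, -1.0], [45.4, -2.0, 2.8], [74.6, 48.3, 4.2], [76.0, 50.3, 7.1]]
plane [-0.01227877  0.00678871  3.09215559]
((45.304176330566406, -3.319988250732422), (106.50933074951172, 60.55677032470703), 89.42418670654297)
```

View pics/s2.png

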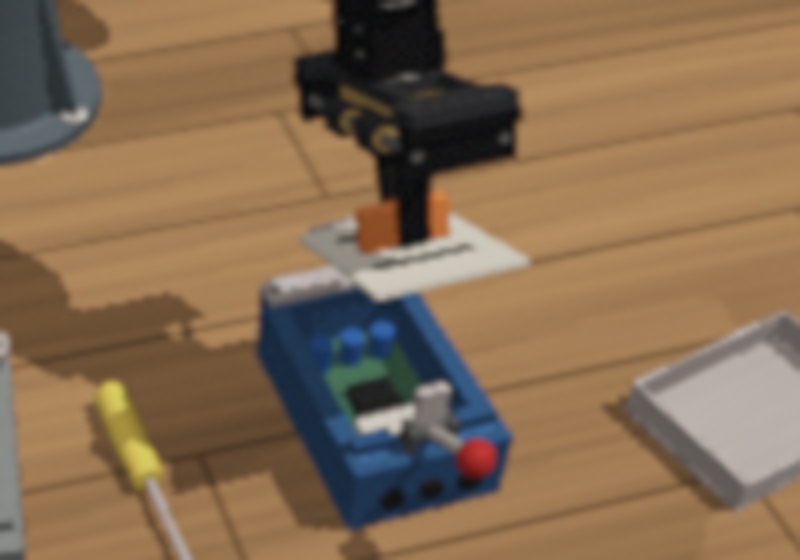

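The view shows the cover tilted and level side to side above the blue housing, with the latch open. The two cameras disagree on lateral offset (-1 mm against -3 mm), so I compare against the ledge in the same cameras.

```bash
python3 - <<'E'
from rig import robot
from h import *
import pickle
o=robot.get_obs();T0=cur(o)
c=pickle.load(open("scene0.pkl","rb"))
for h in("unit","donor"):
    P,ok=cloud(c);q=((P-hT(h)[:3,3])@hT(h)[:3,:3])*1000
    m=ok&(abs(q[...,2]-77)<3.5)&(q[...,0]<-65)&(q[...,0]>-105)&(abs(q[...,1])<75)
    print(h,"scene ledge",m.sum(),cv2.minAreaRect(q[m][:,:2].astype(np.float32)))
    m=ok&(q[...,2]>45)&(q[...,2]<67)&(abs(q[...,0])<110)&(abs(q[...,1])<75)
    print(h,"scene body",cv2.minAreaRect(q[m][:,:2].astype(np.float32)))
g=[0,0,76.4];r=lambda lip,a:print(lip,a,row(T0,cover_tcp("unit",lip,a,g)))
r((-60,90),.4);r((-60,64),.4);r((-62,62),.4);r((-82.5,62),.4)
c=robot.camera("wrist");cv2.imwrite("pics/w2.png",c["color"][:,:,::-1])
E
```

```text
unit scene ledge 199 ((-84.47553253173828, -3.1027297973632812), (119.87181854248047, 29.070127487182617), 89.8873519897461)
unit scene body ((-0.7334671020507812, -2.303455352783203), (122.48919677734375, 192.74021911621094), 89.65235900878906)
donor scene ledge 228 ((-84.34353637695312, -1.773468017578125), (118.10162353515625, 26.166973114013672), 88.73313903808594)
donor scene body ((2.9763336181640625, -2.5349197387695312), (188.52688598632812, 119.96134948730469), 0.1082150861620903)
(-60, 90) 0.4 [0.03, -21.86, 55.06, -0.04, -0.03, -0.02]
(-60, 64) 0.4 [-0.09, -31.86, 79.06, -0.04, -0.03, -0.02]
(-62, 62) 0.4 [-0.1, -34.47, 80.14, -0.04, -0.03, -0.02]
(-82.5, 62) 0.4 [-0.14, -53.4, 72.26, -0.04, -0.03, -0.02]
```

View pics/w2.png

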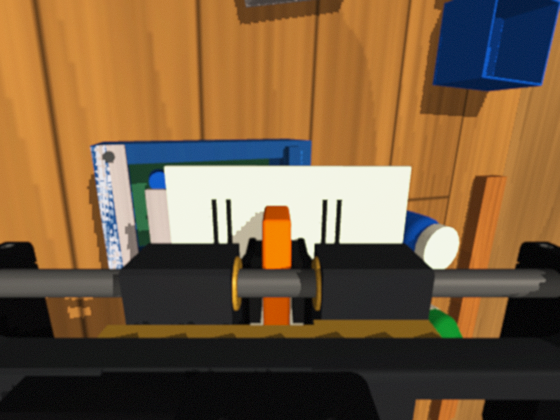

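Scene bias is the same for ledge and cover (both -3.1 mm), so the cover is centred. The wrist view agrees, with the cover square over the blue box. Next I descend in front of the ledge.

Emit:
carry_out --rows '[[[0,-6,15,0,0,0],[0,-12,31,0,0,0],[0,-18,46,-0.04,-0.03,-0.02],[0,-25,62,-0.04,-0.03,-0.02],[0,-29,73,-0.04,-0.03,-0.02],[0,-31.5,78,-0.04,-0.03,-0.02],[0,-31.5,78,-0.04,-0.03,-0.02],[0,-31.5,78,-0.04,-0.03,-0.02],[0,-31.5,78,-0.04,-0.03,-0.02]]]'

```text
time: 9.8
position: [0.4687, 0.1927, 0.1648]
tool_rot: [0.681, 0.704, 0.144, 0.139]
ft_force: [-0.1, 0.3, -2.0]
grip_width: 0.0139
```

```bash
python3 - <<'E'
from rig import robot
from h import *
o=robot.get_obs();T0=cur(o)
print(o["time"],o["ft_force"])
g=[0,0,76.4];r=lambda lip,a:print(lip,a,row(T0,cover_tcp("unit",lip,a,g)))
r((-60,65),.4);r((-70,63.5),.4);r((-82.5,63.2),.4)
c=robot.camera("scene");cv2.imwrite("pics/s3.png",cv2.resize(c["color"][120:230,280:400,::-1],None,fx=5,fy=5,interpolation=2))
for n,cc in(("scene",c),("top",robot.camera("top"))):
    P,ok=cloud(cc);U=np.linalg.inv(hT("unit"));Tc=U@T0
    q=((P-hT("unit")[:3,3])@hT("unit")[:3,:3])*1000
    cv=(q-Tc[:3,3]*1000)@R.from_euler("y",-.4).as_matrix()+np.array(g)
    m=ok&(cc["color"].min(-1)>130)&(abs(cv[...,2]-3)<8)&(cv[...,0]>15)&(cv[...,0]<90)&(abs(cv[...,1])<70)
    print(n,np.percentile(cv[m],[1,50,99],axis=0).round(1).tolist())
E
```

```text
9.8 [-0.10688177  0.29723389 -1.99168958]
(-60, 65) 0.4 [-0.9, -1.04, 0.7, 0.02, -0.0, 0.0]
(-70, 63.5) 0.4 [-0.89, -10.83, -1.84, 0.02, -0.0, 0.0]
(-82.5, 63.2) 0.4 [-0.89, -22.44, -6.46, 0.02, -0.0, 0.0]
scene [[16.2, -53.6, -0.7], [53.1, -0.8, 3.0], [75.3, 48.2, 5.1]]
top [[17.4, -53.5, -2.2], [40.0, -31.0, 3.4], [75.2, 39.4, 8.9]]
```

View pics/s3.png

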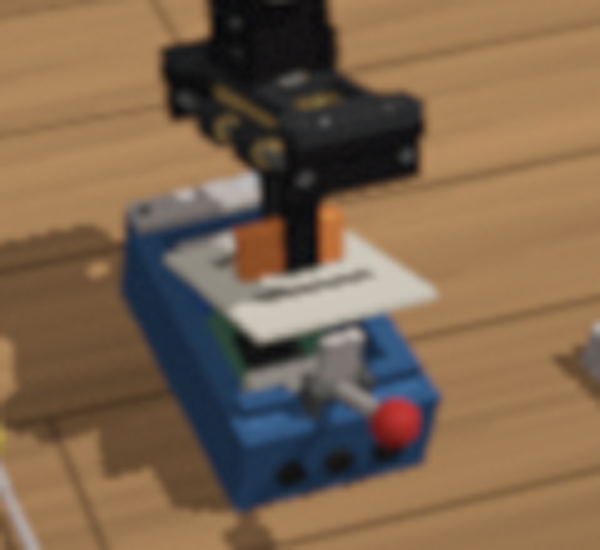

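The image shows the lip in front of the ledge and the free edge above the toe, with no contact (weight only). Now I insert it under the ledge.

Emit:
carry_out --rows '[[[-0.4,-5,0,0.02,0,0],[-0.9,-10.8,-1.8,0.02,0,0],[-0.9,-14,-3.1,0.02,0,0],[-0.9,-17,-4.3,0.02,0,0],[-0.9,-20,-5.5,0.02,0,0],[-0.9,-22.4,-6.5,0.02,0,0],[-0.9,-22.4,-6.5,0.02,0,0],[-0.9,-22.4,-6.5,0.02,0,0]]]'

```text
time: 10.7
position: [0.4453, 0.1912, 0.1616]
tool_rot: [0.681, 0.705, 0.142, 0.138]
ft_force: [-0.0, -0.2, -3.0]
grip_width: 0.0141
```

```bash
python3 - <<'E'
from rig import robot
from h import *
o=robot.get_obs();T0=cur(o);t=np.linalg.inv(hT("unit"))@T0
print(o["time"],o["ft_force"],o["moment"],t[:3,3]*1000,o["grip_width"])
g=[0,0,76.4]
for lip,a in [((-82.5,62.3),.35),((-82.5,62),.3),((-82.5,62),.25),((-82.5,62),.2),((-82.5,62),.15),((-82.5,61.8),.1),((-82.5,61.5),.07),((-82.5,61.5),.05),((-82.5,61.3),.02),((-82.5,61),.0)]:
    print(lip,a,row(T0,cover_tcp("unit",lip,a,g)))
E
```

```text
10.7 [-1.89420808e-03 -1.78392656e-01 -2.99722297e+00] [-0.06039613  0.3601212  -0.03743084] [-45.28336627   0.26250874 161.62673182] 0.014077865213951067
(-82.5, 62.3) 0.35 [-0.27, 3.77, 4.33, 0.35, -0.0, 0.01]
(-82.5, 62) 0.3 [-0.27, 7.2, 8.53, 0.71, -0.0, 0.01]
(-82.5, 62) 0.25 [-0.28, 10.54, 12.62, 1.07, -0.0, 0.01]
(-82.5, 62) 0.2 [-0.28, 13.67, 16.88, 1.42, -0.0, 0.01]
(-82.5, 62) 0.15 [-0.29, 16.58, 21.28, 1.78, -0.0, 0.01]
(-82.5, 61.8) 0.1 [-0.29, 19.2, 26.02, 2.14, -0.0, 0.01]
(-82.5, 61.5) 0.07 [-0.29, 20.58, 29.08, 2.35, -0.0, 0.01]
(-82.5, 61.5) 0.05 [-0.29, 21.54, 30.97, 2.5, -0.0, 0.01]
(-82.5, 61.3) 0.02 [-0.3, 22.82, 34.01, 2.71, -0.0, 0.01]
(-82.5, 61) 0.0 [-0.3, 23.57, 36.22, 2.86, -0.0, 0.01]
```

Inserted without any contact force. Now I swing the free edge down gently, to 0.05 rad first.

Emit:
carry_out --rows '[[[-0.3,1.9,2.2,0.18,0,0],[-0.3,3.8,4.3,0.35,0,0],[-0.3,5.5,6.4,0.53,0,0],[-0.3,7.2,8.5,0.71,0,0.01],[-0.3,8.9,10.6,0.89,0,0.01],[-0.3,10.5,12.6,1.07,0,0.01],[-0.3,12.1,14.7,1.25,0,0.01],[-0.3,13.7,16.9,1.42,0,0.01],[-0.3,15.1,19.1,1.6,0,0.01],[-0.3,16.6,21.3,1.78,0,0.01],[-0.3,17.9,23.6,1.96,0,0.01],[-0.3,19.2,26,2.14,0,0.01],[-0.3,20.6,29,2.35,0,0.01],[-0.3,21.5,31,2.5,0,0.01],[-0.3,21.5,31,2.5,0,0.01]]]'

```text
time: 12.2
position: [0.4783, 0.1921, 0.1419]
tool_rot: [0.695, 0.718, 0.019, 0.018]
ft_force: [-0.9, 0.2, 4.8]
grip_width: 0.0139
```

```bash
python3 - <<'E'
from rig import robot
from h import *
o=robot.get_obs();T0=cur(o);t=np.linalg.inv(hT("unit"))@T0
print(o["time"],o["ft_force"],o["moment"],t[:3,3]*1000,o["grip_width"])
g=[0,0,76.4]
c=robot.camera("scene");cv2.imwrite("pics/s4.png",cv2.resize(c["color"][120:230,280:400,::-1],None,fx=5,fy=5,interpolation=2))
for lip,a in [((-82.5,61.3),.02),((-82.5,61),.0),((-82.5,60),0)]:
    print(lip,a,row(T0,cover_tcp("unit",lip,a,g)))
E
```

```text
12.2 [-0.90985457  0.24602422  4.78101923] [-0.16780663 -0.19830488 -0.06887701] [-1.23167923e+01  2.04619608e-02  1.41902914e+02] 0.013858111747126397
(-82.5, 61.3) 0.02 [-0.02, 1.13, 2.82, 0.23, -0.0, -0.0]
(-82.5, 61) 0.0 [-0.02, 2.58, 4.64, 0.37, -0.0, -0.0]
(-82.5, 60) 0 [-0.02, 2.53, 5.64, 0.37, -0.0, -0.0]
```

View pics/s4.png

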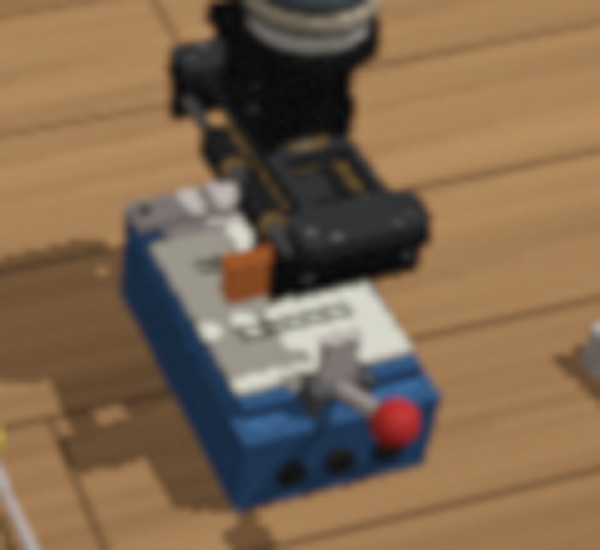

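The cover is hooked and nearly flat, clear of the stops, with light contact of about 7 N. I finish the last 0.05 rad.

Emit:
carry_out --rows '[[[0,0.6,1,0.1,0,0],[0,1.1,2,0.2,0,0],[0,1.8,3,0.28,0,0],[0,2.5,4,0.36,0,0],[0,2.5,4,0.36,0,0],[0,2.5,4,0.36,0,0]]]'

```text
time: 12.85
position: [0.4808, 0.1923, 0.1402]
tool_rot: [0.695, 0.719, 0.001, 0.001]
ft_force: [-5.2, -1.7, 20.0]
grip_width: 0.0151
```

```bash
python3 - <<'E'
from rig import robot
from h import *
o=robot.get_obs();T0=cur(o);t=np.linalg.inv(hT("unit"))@T0
print(o["time"],o["ft_force"],o["moment"],t[:3,3]*1000,R.from_matrix(t[:3,:3]).as_euler("xyz"),o["grip_width"])
for n in("scene","top"):
    c=robot.camera(n);P,ok=cloud(c)
    q=((P-hT("unit")[:3,3])@hT("unit")[:3,:3])*1000
    m=ok&(c["color"].min(-1)>120)&(abs(q[...,2]-64)<6)&(abs(q[...,0])<70)&(abs(q[...,1])<60)
    s=q[m];A=np.c_[s[:,:2],np.ones(len(s))];print(n,len(s),np.linalg.lstsq(A,s[:,2],rcond=None)[0],np.percentile(s,[1,50,99],axis=0).round(1).tolist())
    m=ok&(q[...,2]>50)&(q[...,2]<68)&(abs(q[...,1])<52)&(q[...,0]>72)&(q[...,0]<92);print("rim/stops z",np.median(q[m][:,2]))
E
```

```text
12.85 [-5.20992967 -1.66069517 19.96125604] [-0.17040305 -0.1171135   0.00862484] [-9.81398419e+00  1.09289309e-01  1.40212149e+02] [ 3.13807214e+00 -4.65668553e-04  1.57092434e+00] 0.015140712116576673
scene 325 [ 5.88763017e-02 -1.70286751e-02  6.68164153e+01] [[-68.8, -54.3, 60.3], [-0.7, -29.7, 67.2], [64.5, 55.1, 69.9]]
rim/stops z 59.54461346369338
top 291 [2.45444453e-02 6.93163229e-02 6.87865703e+01] [[-69.1, -55.7, 59.1], [-28.1, -41.2, 65.8], [67.5, -22.2, 69.9]]
rim/stops z 60.12526307219601
```

20 N up and -5 N in x, with the cover still sloped: its free edge is catching the stops because it sits about 2 mm too far to +x. I back off, shift 2.5 mm to -x, and lower again.

Emit:
carry_out --rows '[[[0,-1,-2,-0.2,0,0],[0,-2,-4,-0.36,0,0],[0,-3.3,-4,-0.36,0,0],[0,-4.7,-4,-0.36,0,0],[0,-4.7,-4,-0.36,0,0],[0,-4.7,-4,-0.36,0,0]]]'

```text
time: 13.55
position: [0.475, 0.1918, 0.141]
tool_rot: [0.695, 0.718, 0.017, 0.017]
ft_force: [0.3, -0.2, -1.6]
grip_width: 0.0141
```

```bash
cat > chk.py <<'E'
from rig import robot
from h import *
def chk(pic=None):
    o=robot.get_obs();T0=cur(o);t=np.linalg.inv(hT("unit"))@T0
    print(o["time"],o["ft_force"].round(1),o["moment"].round(2),"tcp",(t[:3,3]*1000).round(1),R.from_matrix(t[:3,:3]).as_euler("xyz").round(3),o["grip_width"])
    for n in("scene","top"):
        c=robot.camera(n);P,ok=cloud(c)
        b=np.array([0,-3,0]) if n=="scene" else 0
        q=((P-hT("unit")[:3,3])@hT("unit")[:3,:3])*1000-b
        I=c["color"].astype(int);white=(I.min(-1)>95)&(I.max(-1)-I.min(-1)<40)
        m=ok&white&(abs(q[...,2]-68)<12)&(q[...,0]>-55)&(q[...,0]<72)&(abs(q[...,1])<58)&~((abs(q[...,0]+10)<28)&(abs(q[...,1])<36))&~((q[...,0]>35)&(abs(q[...,1])<16))
        s=q[m]
        for _ in range(4):
            A=np.c_[s[:,:2],np.ones(len(s))];p=np.linalg.lstsq(A,s[:,2],rcond=None)[0];s=s[abs(A@p-s[:,2])<2.5]
        print(n,len(s),p.round(3),"edge z",(p[2]+63*p[0]).round(1),"x,y range",np.percentile(s,[1,99],axis=0)[:,:2].round(1).tolist())
        if n=="scene" and pic: cv2.imwrite(f"pics/{pic}.png",cv2.resize(c["color"][120:230,280:400,::-1],None,fx=5,fy=5,interpolation=2))
    return T0
E
python3 -c "
from chk import *
chk()"
```

```text
13.55 [ 0.3 -0.2 -1.6] [-0.05  0.09  0.02] tcp [-1.56e+01 -1.00e-01  1.41e+02] [3.093 0.    1.57 ] 0.01408912156905761
scene 407 [5.5000e-02 3.0000e-03 6.8887e+01] edge z 72.3 x,y range [[-52.6, -53.5], [62.1, 51.5]]
top 161 [4.3000e-02 5.9000e-02 7.1418e+01] edge z 74.1 x,y range [[-54.2, -54.0], [63.3, -21.4]]
```

Emit:
carry_out --rows '[[[0,0.6,0.6,0.06,0,0],[0,1.3,1.2,0.12,0,0],[0,1.9,1.8,0.18,0,0],[0,2.5,2.4,0.24,0,0],[0,3.2,3,0.3,0,0],[0,3.7,3.6,0.36,0,0],[0,3.7,3.6,0.36,0,0],[0,3.7,3.6,0.36,0,0]]]'

```text
time: 14.45
position: [0.4789, 0.192, 0.138]
tool_rot: [0.695, 0.719, -0.0, -0.0]
ft_force: [-0.8, 0.1, -2.3]
grip_width: 0.0139
```

```bash
python3 -c "
from chk import *
chk('s5')"
```

```text
14.45 [-0.8  0.1 -2.3] [-0.08  0.05 -0.04] tcp [-1.17e+01 -1.00e-01  1.38e+02] [-3.141  0.     1.57 ] 0.013942833473919726
scene 401 [1.4000e-02 1.0000e-03 6.5432e+01] edge z 66.3 x,y range [[-51.6, -53.5], [63.4, 52.0]]
top 194 [-3.000e-03  8.300e-02  6.973e+01] edge z 69.5 x,y range [[-54.4, -56.3], [61.9, -20.9]]
```

View pics/s5.png

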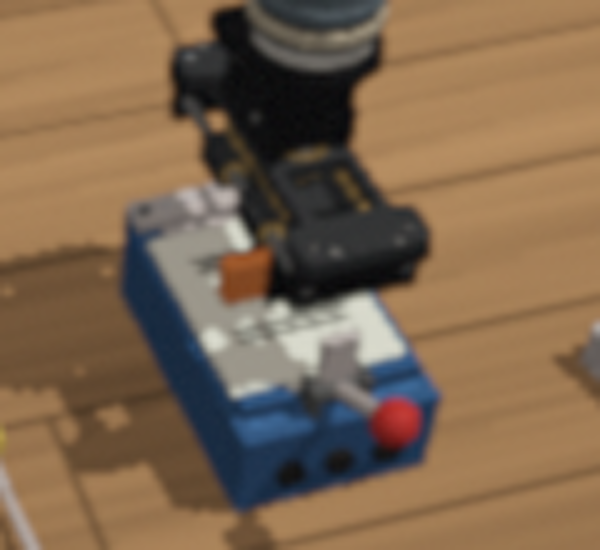

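Flat, no contact, and roughly 1.5-2 mm above the rim. I lower it the rest of the way until contact.

Emit:
carry_out --rows '[[[0,0,0.4,0,0,0],[0,0,0.8,0,0,0],[0,0,1.2,0,0,0],[0,0,1.6,0,0,0],[0,0,2,0,0,0],[0,0,2.4,0,0,0],[0,0,2.4,0,0,0],[0,0,2.4,0,0,0]]]'

```text
time: 15.35
position: [0.479, 0.192, 0.1359]
tool_rot: [0.695, 0.719, -0.0, -0.0]
ft_force: [-0.1, 0.0, 2.8]
grip_width: 0.0135
```

```bash
python3 -c "
from chk import *
chk()"
```

```text
15.35 [-0.1  0.   2.8] [-0.1   0.29  0.05] tcp [-1.160e+01 -1.000e-01  1.359e+02] [-3.141 -0.     1.57 ] 0.013501403209988721
scene 383 [ 7.0000e-03 -3.0000e-03  6.3007e+01] edge z 63.4 x,y range [[-54.2, -53.1], [58.8, 53.5]]
top 207 [-2.0000e-03  5.8000e-02  6.6171e+01] edge z 66.1 x,y range [[-54.1, -57.1], [64.5, -21.1]]
```

Contact at about 5 N with the top at about 63.4 mm (home is 64). One more light press, then I open the fingers and rise.

Emit:
carry_out --rows '[[[0,0,0.4,0,0,0],[0,0,0.6,0,0,0],[0,0,0.6,0,0,0]]]'

```text
time: 15.75
position: [0.479, 0.192, 0.1358]
tool_rot: [0.695, 0.719, -0.0, -0.0]
ft_force: [-1.4, 0.4, 7.5]
grip_width: 0.0137
```

Emit:
carry_out --rows '[[[0,0,0,0,0,0],[0,0,0,0,0,0],[0,0,0,0,0,0],[0,0,0,0,0,0],[0,0,-10,0,0,0],[0,0,-30,0,0,0],[0,0,-70,0,0,0],[0,0,-110,0,0,0],[0,0,-130,0,0,0],[0,0,-130,0,0,0]]]' --fingers 0.45

```text
time: 16.75
position: [0.4808, 0.1924, 0.2689]
tool_rot: [0.695, 0.719, 0.003, 0.002]
ft_force: [-0.1, 0.4, 0.9]
grip_width: 0.0392
```

```bash
python3 -c "
from chk import *
T0=chk()
for p in ([-12,0,266],[190,0,250],[190,0,165],[95,0,165]): print(p,row(T0,tcp('unit',p)))
c=robot.camera('wrist');cv2.imwrite('pics/w3.png',c['color'][:,:,::-1])"
```

```text
16.75 [-0.1  0.4  0.9] [-0.08  0.03  0.04] tcp [-9.800e+00  2.000e-01  2.689e+02] [ 3.134e+00 -1.000e-03  1.571e+00] 0.039242520774080865
scene 461 [ 2.0000e-03 -3.0000e-03  6.3006e+01] edge z 63.1 x,y range [[-54.0, -52.9], [58.3, 54.8]]
top 295 [-4.0000e-03  3.7000e-02  6.5052e+01] edge z 64.8 x,y range [[-53.7, -57.0], [65.1, -4.0]]
[-12, 0, 266] [-0.25, -2.19, 2.87, 0.05, -0.01, -0.0]
[190, 0, 250] [-0.21, 199.69, 20.39, 0.05, -0.01, -0.0]
[190, 0, 165] [-0.31, 199.05, 105.39, 0.05, -0.01, -0.0]
[95, 0, 165] [-0.34, 104.05, 104.67, 0.05, -0.01, -0.0]
```

View pics/w3.png

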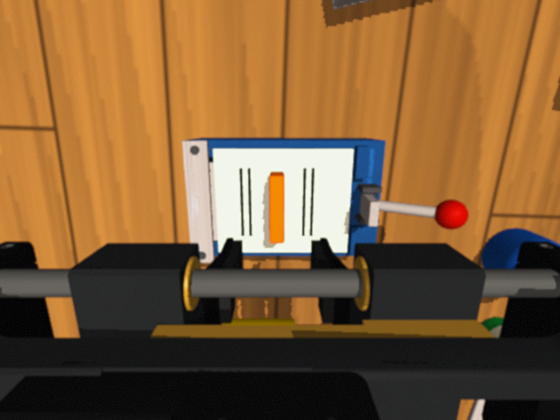

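The wrist view shows the cover seated square between ledge and stops, with its rib at (277,208) and the latch open. Depth puts its top level at about 63-65 mm (home is 64). Now I close the latch from the far side.

Emit:
carry_out --rows '[[[0,50,8,0,0,0],[0,100,15,0,0,0],[0,150,20,0,0,0],[0,190,20,0,0,0],[0,200,20,0.05,0,0],[0,200,60,0.05,0,0],[0,200,100,0.05,0,0],[0,200,105,0.05,0,0],[0,200,105,0.05,0,0]]]' --fingers 0

```text
time: 17.8
position: [0.6772, 0.1984, 0.1568]
tool_rot: [0.695, 0.719, -0.005, -0.005]
ft_force: [0.1, -0.4, 0.4]
grip_width: 0.0007
```

Emit:
carry_out --rows '[[[0,-6,0,0,0,0],[0,-14,0,0,0,0],[0,-20,0,0,0,0],[0,-26,0,0,0,0],[0,-32,0,0,0,0],[0,-38,0,0,0,0],[0,-44,0,0,0,0],[0,-50,0,0,0,0],[0,-56,0,0,0,0],[0,-62,0,0,0,0],[0,-68,0,0,0,0],[0,-74,0,0,0,0],[0,-80,0,0,0,0],[0,-86,0,0,0,0],[0,-92,0,0,0,0],[0,-96,0,0,0,0],[0,-96,0,0,0,0],[0,-70,0,0,0,0],[0,-40,-30,0,0,0],[0,-20,-80,0,0,0]]]'

```text
time: 19.8
position: [0.6576, 0.1974, 0.2349]
tool_rot: [0.695, 0.719, -0.005, -0.004]
ft_force: [1.1, 0.3, -0.5]
grip_width: 0.0004
```

```bash
python3 -c "
from chk import *
chk('s6')
c=robot.camera('top')
P,ok=cloud(c)
for h in('unit','donor'):
    q=((P-hT(h)[:3,3])@hT(h)[:3,:3])*1000;I=c['color'].astype(int)
    m=ok&(I[...,0]>130)&(I[...,1]<70)&(abs(q[...,1])<40)&(abs(q[...,0])<170);print(h,'ball',m.sum(),q[m].mean(0))
"
```

```text
19.8 [ 1.1  0.3 -0.5] [-0.03 -0.    0.03] tcp [167.1  -0.7 234.9] [-3.128e+00  1.000e-03  1.570e+00] 0.00044401604612749027
scene 463 [ 4.0000e-03 -1.0000e-03  6.2942e+01] edge z 63.2 x,y range [[-54.5, -53.5], [59.0, 54.5]]
top 303 [0.0000e+00 2.8000e-02 6.4678e+01] edge z 64.7 x,y range [[-53.9, -57.3], [64.4, 14.0]]
unit ball 14 [ 49.12405996  -1.12543697 145.76136845]
donor ball 3 [134.36489759  -5.12865779 119.27667198]
```

View pics/s6.png

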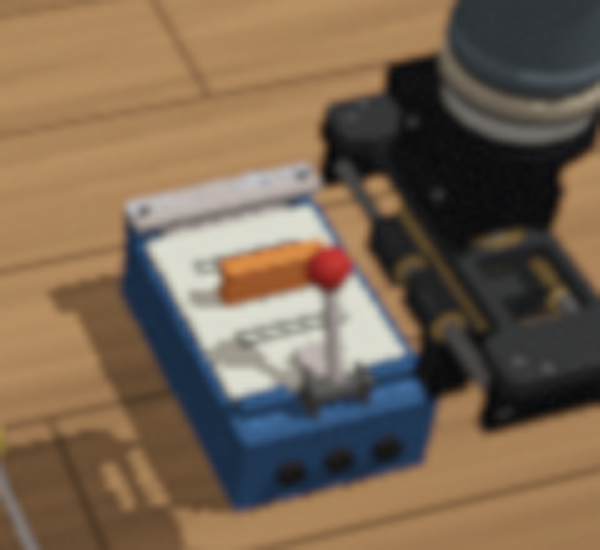

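The image shows the latch closed with its toe over the cover, the cover flat, and the ball at x≈49 mm (49.5 expected). I run a quick check that the bystanders didn't move, then hand in.

```bash
python3 -c "
from rig import robot
from h import *
import pickle
a=pickle.load(open('top0.pkl','rb'));c=robot.camera('top')
for n,(u,v) in dict(tray=(143,218),jar=(253,149),oil=(289,143),wrench=(330,146),driver=(290,235),hub=(428,194),mallet=(435,268)).items():
    s=np.s_[v-20:v+20,u-20:u+20];print(n,abs(a['depth'][s]-c['depth'][s]).mean(),abs(a['color'][s].astype(int)-c['color'][s]).mean())
print(robot.hand_in())
"
```

```text
tray 0.039594088 18.234166666666667
jar 0.013738397 15.492291666666667
oil 0.013871343 15.943333333333333
wrench 0.011072891 18.685
driver 0.011543237 26.244791666666668
hub 0.01790309 18.110416666666666
mallet 0.013020384 18.798541666666665
the job is handed in; nothing more can be done
None
```

I moved the white cover from the grey housing to the blue one and closed the blue latch over it. The job was handed in about 20 s into the 64 s allowed.

**What I did:** I flipped the grey latch open, swung the cover up 0.4 rad, and drew it out. I hooked its lip, centred, under the blue ledge and guided the other edge down. The first lowering caught the stops at about 20 N, so I backed off, moved the cover about 2.5 mm towards the ledge, and lowered it again. The second try was clean, with final contact under about 10 N.

**Last checks:**
- **Cover:** it lies level, with its top at 63.2 mm by one camera and 64.7 mm by the other (64 is home).
- **Latches:** the blue ball is at x ≈ 49 mm, as a closed latch should be. The grey ball last read about 134 mm, so that latch is still open.
- **Gripper:** it was clear of everything at the end.

**Not confirmed:** the before/after check of the tools and other things was inconclusive. The pictures differed by about as much around every item, even those the arm never went near. The tray's depth difference was the largest, at 40 mm against 11–18 mm for the rest. I did not look into why. I saw no sign that the arm touched any of them.

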